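# Match a kiln prop and bridge it with a shelf strip

## Robot

A 6-joint arm with a two-finger parallel gripper is mounted at the origin on the work surface. World frame = base frame: x ahead of the robot, y to its left, z up, the work surface at z = 0. Lengths are in mm, angles in rad, forces in N, time in s.
With the tool pointing down it reaches from about 350 to 875 mm from the base axis. Payload 4.2 kg.
Tool frame: the origin (TCP) lies midway between the tips of the shut fingers; the grasp point (between the pads) lies 19 mm behind it; z points along the fingers, y is the line along which they close (so a half turn about z gives the same grasp; the last joint's range is limited). The gripper opens to 85 mm and grips with 20 to 120 N. Pads are 22 mm wide; open, the fingers measure 114 mm over their backs; the gripper's body (76 mm by 85 mm) begins 54 mm behind the grasp point. The pads swing forward as they close: fully open they stand 13 mm farther back than shut.
Start: joints at [-0.847, 0.385, 0.008, 0, -1.194, -0.259], TCP at [280.164, -558.666, 231.312] pointing down, gripper open.
Joint ranges: [-3.14, 3.14], [-1.21, 2.06], [-1.07, 1.41], [-3.16, 2.05], [-2.99, -0.16], [-3.1, 3.1]. Speed limits (rad/s): [2.79, 2.79, 3.14, 3.14, 3.14, 3.14].

## Interface

Orientations are given as a unit quaternion [x, y, z, w].
In Python, from bench import arm gives the robot as it stands.
- The arm moves only by the tool send_rows, never from a script. Its argument "targets" is a list of rows, each an object of numbers: "gripper": the gripper command: -1 is fully open, 1 is shut, values between are in proportion; "x", "y", "z": the shift along the tool's x, y, z in cm; "ax", "ay", "az": the turn, a rotation vector about the tool's x, y, z in degrees. A call has 1 to 5 rows; each row shifts and turns the commanded pose from where the row before left it, along the tool's axes as they then stand; what a row does not reach is not made up. A row lasts 1/12 s, in which the tool goes at most 41.7 mm and 7.16 degrees, less where a joint would pass 70% of its speed; a pose out of reach is approached as far as the arm can. A call is refused whole if a number of a shift passes 4.17 or a number of a turn 7.16, either way. A call with a gripper value outside its range is refused whole. The fingers move at their own pace and stop on an object; the grip force is fixed at half the most. Time passes only in rows, so rows that do not move let the fingers close. It gives the time, the measured TCP pose, the force, the opening and the grip force at its end, in the units of the state.
- arm.read_state(): the state, without advancing time (a new reading comes with each control period).
- arm.get_image(name): name is "scene" or "top" or "wrist"; returns (picture, depth): 480x640x3 uint8, red, green, blue; 480x640 float32, mm along the optical axis (not along the pixel's ray), 0 where there is no reading.
- arm.camera_model(name): a dict with "fx", "fy", "cx", "cy" (pixels), "distortion" ([k1, k2, p1, p2, k3] as OpenCV has them; the pictures are not rectified), "cam_to_world" (4x4, takes a point from camera to world coordinates). Camera axes: x right, y down, z forward; pixel columns grow to the right and rows downward; lengths in mm; the calibration is good to about 2 mm. A picture is of the moment at which its call begins: read the wrist's pose just before it. camera_model takes no time and is no camera call; for the wrist camera it gives the pose at the moment of the call.
- arm.job_done(): hands the job in; it is judged then, once.
Trained networks look in the newest picture that a camera, given by its name, has taken for a name from the list of things; names that differ only in an ending like _2 or _b are one class to them, and where a whole thing is asked for, a point or a joint stands for the part that bears it (a point fixed in the world has none). Each returns a list of dicts, best first, with "score" (0 to 1); they miss things now and then, are a little off and sometimes report something else, mostly with a low value. They report only what shows in the picture. A call takes as long as a camera call. They do not tell look-alikes from the thing itself.
- arm.boxes_of(camera, thing): "rect" ([left, top, width, height] in pixels, round what is visible of it).
The state is a dict: "clock": time; "joints": joint angles; "joint_vel": joint speeds; "joint_efforts": joint torques, N m; "position": TCP position; "ee_rot": TCP orientation; "contact_force": force on the tool from outside, world axes, zero at the start; "wrist_torque": the same for the moment, N m; "gripper_width": finger opening in mm; "grasp_force": force on a finger pad.
Only numpy, scipy, OpenCV 4.12 (cv2) and the standard library are available. Lean on these libraries where they do the work, as an engineer would, in place of code of your own. Each camera call takes 0.05 s, during which the arm holds its last target. There are 200 camera calls.

## Task

Set up the next level on the kiln shelf: from the wooden crate pick the one prop that is exactly as tall as the prop already standing on the grey-brown kiln shelf, and stand it upright, centred on the red ring, and let go of it. Then lay the long flat shelf strip level across the tops of the two props, lengthwise along the kiln shelf and centred between them. Leave the two props that are already standing outside the crate, and everything else in the crate, where they are.

Things in the scene. Friction and masses are not known exactly. Their poses are not given: they have to be found in the camera images.
- kiln_shelf: fixed flat slab, grey-brown, 260 x 110 x 15 mm (x, y, z); origin at the centre of its underside, x along its length. One prop stands on its centre line 70 mm from the centre on the -x side; a red ring is painted 70 mm from the centre on the +x side
- ring (a point): centre of the red painted ring (60 mm outside, 45 mm inside diameter), on the kiln shelf's top face
- middle (a point): centre of the kiln shelf's top face, midway between the ring and the prop's place
- stand_80: round hollow-looking kiln prop, buff ceramic, 38 mm diameter with a dark dot on its top, 80 mm tall, upright; origin at the centre of its underside, z up its length. A loose reference prop, not in the crate: it stands either on the kiln shelf or on a spare square terracotta tile (70 mm square, 15 mm thick) further away
- stand_110: round hollow-looking kiln prop, buff ceramic, 38 mm diameter with a dark dot on its top, 110 mm tall, upright; origin at the centre of its underside, z up its length. The other loose reference prop: of the two, one stands on the kiln shelf and the other on the terracotta tile
- crate: fixed open wooden crate, 277 x 202 x 45 mm outside, floor and walls 6 mm; origin at the centre of its underside, x along its length. It stands left or right of the kiln shelf. Six things stand in it in mixed order, about on a grid of 3 along x (85 mm apart) by 2 along y (90 mm apart)
- prop_60: round hollow-looking kiln prop, buff ceramic, 38 mm diameter with a dark dot on its top, 60 mm tall, upright; origin at the centre of its underside, z up its length. In the crate; matches neither reference
- prop_80: round hollow-looking kiln prop, buff ceramic, 38 mm diameter with a dark dot on its top, 80 mm tall, upright; origin at the centre of its underside, z up its length. In the crate; about 145 g
- prop_95: round hollow-looking kiln prop, buff ceramic, 38 mm diameter with a dark dot on its top, 95 mm tall, upright; origin at the centre of its underside, z up its length. In the crate; matches neither reference
- prop_110: round hollow-looking kiln prop, buff ceramic, 38 mm diameter with a dark dot on its top, 110 mm tall, upright; origin at the centre of its underside, z up its length. In the crate; about 200 g
- slip_bowl: small terracotta bowl, 54 mm across, 32 mm high, in the crate; origin at the centre of its underside
- oxide_jar: small red jar with black cap, 48 mm across, 50 mm high, in the crate; origin at the centre of its underside
- strip: loose flat light-tan shelf strip, 200 x 55 x 15 mm (x, y, z), about 300 g, lying flat on the table on the side of the kiln shelf away from the crate; origin at the centre of its underside, x along its length
Mind the look-alikes: they are no part of the job. Leave any blue look-alike of the strip alone. What is shaped like the prop_110 but purple is not meant.

How it is judged:
By the outcome, as a careful person would: the job done as asked, in the order asked, and still so for the second after the job is handed in, with the robot touching nothing.
It also fails if it takes over 70 s, if anything falls off the work surface, if the arm or the gripper's body presses on something with over 40 N, if the wrist force passes 120 N, or if a joint passes its speed limit or range.

## Working session

There is one attempt and no reset: what is moved stays moved. The work goes in short steps, Python scripts to look and compute and a tool call to move; the robot and the scene stay as the last step left them, time stands still between calls to the robot, and variables do not carry over. Pictures are saved under pics/ and viewed, at most 10 in all, crops included, and the job is handed in when it is done.

Besides the shell and the picture viewer there is one more tool, called after "Request:" by a JSON object that holds its "api" and its "payload", one argument or row to a line. send_rows: Moves the arm, as the interface text tells. Its arguments: {"type":"object","properties":{"targets":{"type":"array"}},"required":["targets"]}

```bash
mkdir -p pics; ls; python3 - <<'E'
from bench import arm
import cv2,numpy as np
for n in("scene","top"):
    p,d=arm.get_image(n); cv2.imwrite(f"pics/{n}0.png",p[:,:,::-1]); np.save(f"{n}_d.npy",d); np.save(f"{n}_p.npy",p)
    m=arm.camera_model(n); print(n,m["fx"],m["distortion"],np.round(m["cam_to_world"],3).tolist())
s=arm.read_state();print(s)
E
```

```text
pics
scene 598.4990481540732 [-0.18111545  0.          0.          0.          0.        ] [[-0.31, 0.559, -0.768, 1446.805], [0.951, 0.19, -0.246, 299.452], [0.008, -0.807, -0.591, 820.018], [0.0, 0.0, 0.0, 1.0]]
top 542.1577028049829 [-0.02293955  0.          0.          0.          0.        ] [[0.008, -0.986, 0.168, 266.207], [-1.0, -0.005, 0.015, -9.053], [-0.014, -0.168, -0.986, 1299.571], [0.0, 0.0, 0.0, 1.0]]
{'clock': 0.1, 'joints': array([-8.47412340e-01,  3.85482061e-01,  6.77469802e-03, -4.29981250e-04,
       -1.19397864e+00, -2.58613886e-01]), 'joint_vel': array([-0.00034197, -0.00099893,  0.00348375,  0.0024263 , -0.00044626,
        0.00106215]), 'joint_efforts': array([-5.44772083e-04, -3.93318594e+01,  1.88930386e+01,  4.19794768e+00,
       -2.58073909e-03, -4.16828470e-06]), 'position': array([ 279.93218077, -558.23507512,  230.33503244]), 'ee_rot': array([-2.30221842e-01,  9.73137694e-01,  9.27441160e-04, -2.69274386e-04]), 'contact_force': array([-0.80200754, -0.06414464,  0.35209756]), 'wrist_torque': array([-0.05480432,  0.00462535,  0.01317061]), 'grasp_force': 0.0, 'gripper_width': 85.31296513371099}
```

View pics/top0.png

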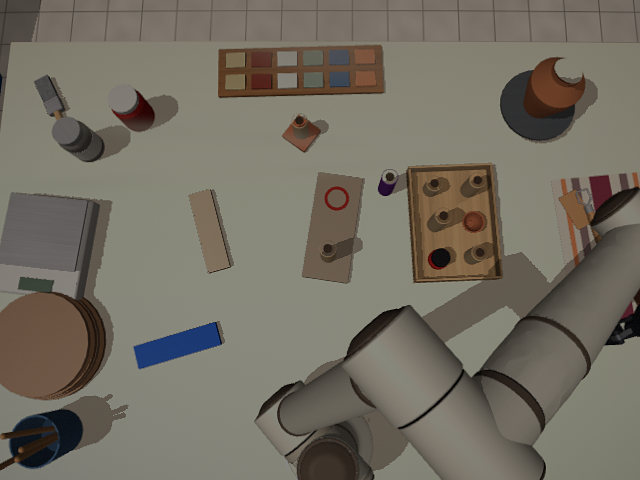

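View pics/scene0.png

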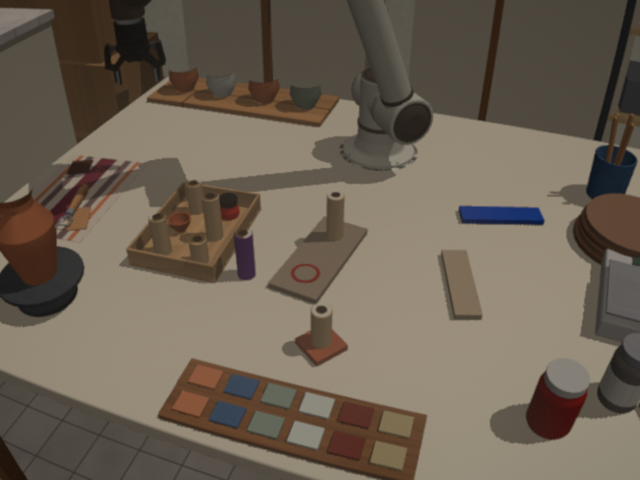

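The top view shows the kiln shelf at (333,228), with its prop at (327,250) and the ring at (337,198). The tile prop is at (300,122), the strip at (210,230), the blue look-alike at (178,345) and the purple one at (388,182). The crate's four props are at (434,184), (477,181), (443,216) and (480,252), with the bowl at (474,221) and the jar at (439,258). I'll measure heights from the depth image next.

```bash
cat > h.py <<'E'
import numpy as np,cv2
from bench import arm
def cloud(d,m):
    h,w=d.shape; v,u=np.mgrid[:h,:w]
    K=np.array([[m["fx"],0,m["cx"]],[0,m["fy"],m["cy"]],[0,0,1.]])
    n=cv2.undistortPoints(np.stack([u,v],-1).reshape(-1,1,2).astype(float),K,np.array(m["distortion"])).reshape(h,w,2)
    P=np.concatenate([n*d[...,None],d[...,None]],-1); T=np.array(m["cam_to_world"])
    W=P@T[:3,:3].T+T[:3,3]; W[d==0]=np.nan; return W
def rect(pts):
    r=cv2.minAreaRect(pts[:,:2].astype(np.float32)); return np.round(r[0],1),np.round(r[1],1),round(r[2],2)
def circ(pts,R=19.,trim=True):
    from scipy.optimize import least_squares
    c=least_squares(lambda c:np.hypot(*(pts[:,:2]-c).T)-R,pts[:,:2].mean(0),loss='soft_l1').x
    return c
E
python3 - <<'E'
from h import *
d=np.load("top_d.npy");p=np.load("top_p.npy");W=cloud(d,arm.camera_model("top"))
print("table z",[np.round(W[r,c,2],1) for r,c in((150,200),(310,250),(150,380),(120,440),(260,270))])
def blob(name,c,zlo,zhi,r=(30,70)):
    u,v=c; a=np.zeros(d.shape,bool);a[max(0,v-r[1]):v+r[1],max(0,u-r[0]):u+r[0]]=1
    m=(a&(W[...,2]>zlo)&(W[...,2]<zhi)).astype(np.uint8)
    n,l,s,_=cv2.connectedComponentsWithStats(m); i=1+np.argmax(s[1:,4]); q=W[l==i]
    print(name,rect(q),len(q),"z",np.round(np.median(q[:,2]),1)); return q
blob("shelf",(333,228),9,22,(40,70)); blob("strip",(210,230),9,22,(40,60))
crate=blob("crate",(455,222),35,55,(60,70))
for n,(u,v) in dict(kilnprop=(327,250),tileprop=(300,120),purple=(388,178),a=(434,184),b=(477,181),c=(443,216),d=(480,252),bowl=(474,221),jar=(439,258)).items():
    w=W[v-14:v+14,u-14:u+14].reshape(-1,3); w=w[~np.isnan(w[:,2])]; z=np.percentile(w[:,2],97); q=w[abs(w[:,2]-z)<5]
    print(n,"top",z.round(1),rect(q),len(q),q[:,:2].mean(0).round(1))
hsv=cv2.cvtColor(p,cv2.COLOR_RGB2HSV); m=((hsv[...,0]<8)|(hsv[...,0]>172))&(hsv[...,1]>130); m[:175]=0;m[225:]=0;m[:,:310]=0;m[:,365:]=0
q=W[m]; print("ring",rect(q),len(q),np.median(q[:,2]).round(1))
for t in("stand_80","stand_110","prop_80","prop_110","strip"):
    print(t,[(np.round(b["rect"]).astype(int).tolist(),round(b["score"],2)) for b in arm.boxes_of("top",t)][:5])
E
```

```text
table z [np.float64(1.1), np.float64(1.0), np.float64(2.5), np.float64(2.0), np.float64(0.5)]
shelf (array([503.8,  -6.7]), array([110.1, 260.6]), 81.84) 4568 z 15.1
strip (array([493.2, 292.1]), array([201.6,  56. ]), 16.33) 1834 z 14.8
crate (array([ 512.9, -294.1]), array([278.4, 202.6]), 2.46) 1261 z 43.9
kilnprop top 127.1 (array([434.6,   3.4]), array([35.9, 36.2]), 46.18) 84 [434.3   2.9]
tileprop top 96.3 (array([739.9,  72.1]), array([34.9, 36.5]), 35.17) 79 [738.3  72. ]
purple top 111.9 (array([ 600.4, -135.6]), array([34.6, 35. ]), 89.63) 86 [ 599.9 -135.1]
a top 67.9 (array([ 598.2, -244.8]), array([35.6, 35.7]), 56.63) 79 [ 597.1 -244.7]
b top 103.6 (array([ 596.9, -334.4]), array([31.3, 36.6]), 76.37) 77 [ 595.3 -333.8]
c top 117.3 (array([ 510.9, -253.5]), array([36. , 36.7]), 32.61) 90 [ 510.1 -252.7]
d top 88.6 (array([ 433. , -338.5]), array([35. , 34.9]), 30.12) 86 [ 432.4 -337.8]
bowl top 40.2 (array([ 512.8, -338.9]), array([49.6, 50.3]), 44.31) 111 [ 512.7 -339.9]
jar top 58.8 (array([ 424.5, -258.1]), array([41.9, 41.1]), 26.27) 225 [ 424.4 -258. ]
ring (array([573.1, -16.4]), array([60.2, 56. ]), 0.18) 208 nan
stand_80 [([321, 244, 13, 19], 0.72), ([292, 115, 21, 24], 0.51)]
stand_110 [([321, 244, 13, 19], 0.72), ([292, 115, 21, 24], 0.51)]
prop_80 [([464, 248, 18, 16], 0.76), ([459, 176, 21, 24], 0.67), ([428, 213, 21, 18], 0.67), ([378, 176, 19, 19], 0.58), ([423, 179, 17, 20], 0.57)]
prop_110 [([464, 248, 18, 16], 0.76), ([459, 176, 21, 24], 0.67), ([428, 213, 21, 18], 0.67), ([378, 176, 19, 19], 0.58), ([423, 179, 17, 20], 0.57)]
strip [([133, 324, 88, 44], 0.94), ([189, 187, 40, 87], 0.75)]
```

Heights above what they stand on: the kiln-shelf prop is about 111 mm, so it is stand_110, and the tile prop is about 81 mm.

Candidates for prop_110 by pixel:
- (434,184): 62 mm, prop_60
- (477,181): 97 mm, prop_95
- (443,216): 111 mm, **chosen**
- (480,252): 82 mm, prop_80
- (388,182): purple decoy

I'll turn the tool square to the world, move above the chosen prop and check it in a close crop.

Request:
{"api": "send_rows", "payload": {
  "targets": [
    {"az":6.65,"gripper":-1},
    {"az":6.65,"gripper":-1},
    {"az":6.65,"gripper":-1},
    {"az":6.65,"gripper":-1},
    {"gripper":-1}
  ]
}}

```text
$.targets[0]: bad value
```

Request:
{"api": "send_rows", "payload": {
  "targets": [
    {"x":-2.3,"y":3.0,"gripper":-1},
    {"x":-2.3,"y":3.0,"gripper":-1},
    {"x":-2.3,"y":3.0,"gripper":-1},
    {"x":-2.3,"y":3.0,"gripper":-1},
    {"x":-2.3,"y":3.0,"gripper":-1}
  ]
}}

```text
$.targets[0]: bad value
```

Request:
{"api": "send_rows", "payload": {
  "targets": [
    {"x":-2.3,"y":3.0,"gripper":-1},
    {"x":-2.3,"y":3.0,"gripper":-1},
    {"x":-2.3,"y":3.0,"gripper":-1},
    {"x":-2.3,"y":3.0,"gripper":-1},
    {"gripper":-1}
  ]
}}

```text
$.targets[0]: bad value
```

Request:
{"api": "send_rows", "payload": {
  "targets": [
    {"x":0,"y":0,"z":0,"ax":0,"ay":0,"az":6.65,"gripper":-1},
    {"x":0,"y":0,"z":0,"ax":0,"ay":0,"az":6.65,"gripper":-1},
    {"x":0,"y":0,"z":0,"ax":0,"ay":0,"az":6.65,"gripper":-1},
    {"x":0,"y":0,"z":0,"ax":0,"ay":0,"az":6.65,"gripper":-1},
    {"x":0,"y":0,"z":0,"ax":0,"ay":0,"az":0,"gripper":-1}
  ]
}}

```text
clock: 0.77
position: [280.1, -558.6, 231.3]
ee_rot: [0.001, 1.0, 0.0, -0.0]
contact_force: [-0.2, -0.1, 0.1]
gripper_width: 85.1
grasp_force: 0.0
```

Request:
{"api": "send_rows", "payload": {
  "targets": [
    {"x":-2.3,"y":3.0,"z":0,"ax":0,"ay":0,"az":0,"gripper":-1},
    {"x":-2.3,"y":3.0,"z":0,"ax":0,"ay":0,"az":0,"gripper":-1},
    {"x":-2.3,"y":3.0,"z":0,"ax":0,"ay":0,"az":0,"gripper":-1},
    {"x":-2.3,"y":3.0,"z":0,"ax":0,"ay":0,"az":0,"gripper":-1},
    {"x":-2.3,"y":3.0,"z":0,"ax":0,"ay":0,"az":0,"gripper":-1}
  ]
}}

```text
clock: 1.18
position: [395.8, -407.2, 231.4]
ee_rot: [-0.002, 1.0, -0.0, 0.0]
contact_force: [0.4, 0.5, 0.2]
gripper_width: 85.4
grasp_force: 0.0
```

Request:
{"api": "send_rows", "payload": {
  "targets": [
    {"x":-2.3,"y":3.0,"z":0,"ax":0,"ay":0,"az":0,"gripper":-1},
    {"x":-2.3,"y":3.0,"z":0,"ax":0,"ay":0,"az":0,"gripper":-1},
    {"x":-2.3,"y":3.0,"z":0,"ax":0,"ay":0,"az":0,"gripper":-1},
    {"x":-2.3,"y":3.0,"z":0,"ax":0,"ay":0,"az":0,"gripper":-1},
    {"x":0,"y":0,"z":0,"ax":0,"ay":0,"az":0,"gripper":-1}
  ]
}}

```text
clock: 1.6
position: [490.4, -284.5, 231.4]
ee_rot: [-0.005, 1.0, 0.0, 0.001]
contact_force: [0.5, -0.1, 0.0]
gripper_width: 85.2
grasp_force: 0.0
```

```bash
python3 - <<'E'
from h import *
s=arm.read_state(); print(s["position"].round(1))
m=arm.camera_model("wrist"); p,d=arm.get_image("wrist"); cv2.imwrite("pics/w1.png",p[:,:,::-1])
W=cloud(d,m); z=W[...,2]; k=((z>95)&(z<122)&(np.hypot(W[...,0]-511,W[...,1]+253)<60)).astype(np.uint8)
q=W[k>0]; print(len(q))
if len(q):
    t=np.percentile(q[:,2],95); q=q[abs(q[:,2]-t)<4]; print(t,rect(q)); print(np.argwhere(k).mean(0))
E
```

```text
[ 490.4 -284.5  231.4]
1455
117.61107009153689 (array([ 512.6, -252.2]), array([37.3, 37.3]), 16.69)
[246.43573883 362.9628866 ]
```

View pics/w1.png

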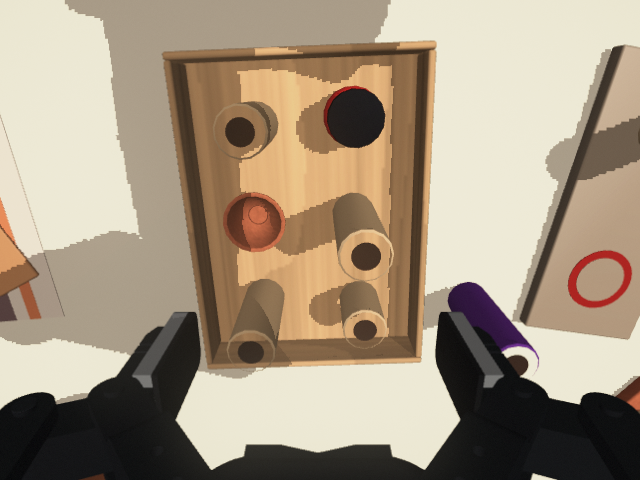

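The wrist view shows the chosen prop's top at (365,255), with the jar at (355,117), the bowl at (254,221), the short prop at (364,329) and the purple decoy at (515,360) all clear of it. The measurement is 512,-253 with the top at 117, so I'll go down on it.

Request:
{"api": "send_rows", "payload": {
  "targets": [
    {"x":-2.1,"y":3.15,"z":0,"ax":0,"ay":0,"az":0,"gripper":-1},
    {"x":0,"y":0,"z":4.0,"ax":0,"ay":0,"az":0,"gripper":-1},
    {"x":0,"y":0,"z":4.0,"ax":0,"ay":0,"az":0,"gripper":-1},
    {"x":0,"y":0,"z":2.0,"ax":0,"ay":0,"az":0,"gripper":-1},
    {"x":0,"y":0,"z":0,"ax":0,"ay":0,"az":0,"gripper":-1}
  ]
}}

```text
clock: 2.07
position: [504.0, -256.5, 126.1]
ee_rot: [-0.0, 1.0, 0.002, -0.005]
contact_force: [0.5, 0.1, -0.7]
gripper_width: 85.5
grasp_force: 0.0
```

Request:
{"api": "send_rows", "payload": {
  "targets": [
    {"x":0,"y":0,"z":2.0,"ax":0,"ay":0,"az":0,"gripper":-1},
    {"x":0,"y":0,"z":2.0,"ax":0,"ay":0,"az":0,"gripper":-1},
    {"x":0,"y":0,"z":1.9,"ax":0,"ay":0,"az":0,"gripper":-1},
    {"x":0,"y":0,"z":0,"ax":0,"ay":0,"az":0,"gripper":-1},
    {"x":0,"y":0,"z":0,"ax":0,"ay":0,"az":0,"gripper":-1}
  ]
}}

```text
clock: 2.48
position: [508.2, -257.9, 73.2]
ee_rot: [-0.001, 1.0, -0.0, 0.0]
contact_force: [0.1, -0.1, -0.2]
gripper_width: 85.5
grasp_force: 0.0
```

Request:
{"api": "send_rows", "payload": {
  "targets": [
    {"x":0,"y":0,"z":0,"ax":0,"ay":0,"az":0,"gripper":1},
    {"x":0,"y":0,"z":0,"ax":0,"ay":0,"az":0,"gripper":1},
    {"x":0,"y":0,"z":0,"ax":0,"ay":0,"az":0,"gripper":1},
    {"x":0,"y":0,"z":0,"ax":0,"ay":0,"az":0,"gripper":1},
    {"x":0,"y":0,"z":0,"ax":0,"ay":0,"az":0,"gripper":1}
  ]
}}

```text
clock: 2.9
position: [508.8, -257.2, 73.7]
ee_rot: [-0.001, 1.0, -0.0, 0.001]
contact_force: [-1.0, 3.2, 4.5]
gripper_width: 36.8
grasp_force: 59.2
```

Request:
{"api": "send_rows", "payload": {
  "targets": [
    {"x":0,"y":0,"z":-1.0,"ax":0,"ay":0,"az":0,"gripper":1},
    {"x":0,"y":0,"z":-2.0,"ax":0,"ay":0,"az":0,"gripper":1},
    {"x":0,"y":0,"z":-3.0,"ax":0,"ay":0,"az":0,"gripper":1},
    {"x":0,"y":0,"z":-3.0,"ax":0,"ay":0,"az":0,"gripper":1},
    {"x":0,"y":0,"z":-3.0,"ax":0,"ay":0,"az":0,"gripper":1}
  ]
}}

```text
clock: 3.32
position: [507.2, -256.9, 193.5]
ee_rot: [-0.0, 1.0, 0.0, -0.001]
contact_force: [1.2, 0.3, -1.8]
gripper_width: 36.9
grasp_force: 59.0
```

```bash
python3 - <<'E'
from h import *
s=arm.read_state(); print(s["position"].round(1),s["gripper_width"],s["contact_force"])
m=arm.camera_model("wrist"); p,d=arm.get_image("wrist"); cv2.imwrite("pics/w2.png",p[:,:,::-1])
W=cloud(d,m)-s["position"]
r=(np.hypot(W[...,0],W[...,1])<32)
for z0 in range(-70,60,10):
    q=W[r&(abs(W[...,2]-z0)<5)]
    if len(q)>10: print(z0,len(q),rect(q))
E
```

```text
[ 507.2 -256.9  193.5] 36.88396006296971 [ 1.18285023  0.29177883 -1.76900493]
-70 12 (array([-12.5,  -1.9]), array([ 3.1, 20.2]), 19.28)
-60 366 (array([-7.,  4.]), array([37.2, 16.4]), 87.12)
-50 439 (array([-6.9,  3.3]), array([37.3, 16.5]), 88.39)
-40 497 (array([-6.9,  2.7]), array([37.8, 17.1]), 89.02)
-30 578 (array([-7.1,  2.9]), array([37.6, 16.8]), 87.54)
-20 676 (array([-6.9,  2.1]), array([37.7, 16.7]), 88.75)
-10 802 (array([-7.2,  1.2]), array([16.6, 37.4]), 1.49)
0 979 (array([-7.4,  0.2]), array([16.4, 40.3]), 8.18)
10 2038 (array([-7.6, -0. ]), array([16.4, 62.2]), 5.72)
20 2719 (array([-6.2, -0.1]), array([23.4, 60. ]), 17.43)
30 3233 (array([-1.8,  0.1]), array([27.6, 62.9]), 0.8)
40 7788 (array([2.5, 1.2]), array([36.4, 59.8]), 5.14)
50 2088 (array([-2.2, -0.7]), array([61.6, 23.1]), 89.99)
```

View pics/w2.png

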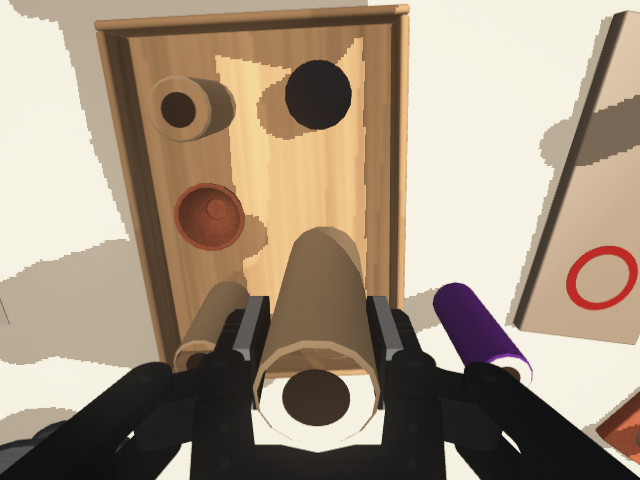

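The prop is held, with its top at (317,397), but it leans about 3° in y (bottom towards +y) and sits about 3.7 mm ahead of the TCP. I'll carry it high past the purple decoy to the ring, then take out the lean.

Request:
{"api": "send_rows", "payload": {
  "targets": [
    {"x":0,"y":0,"z":-2.0,"ax":0,"ay":0,"az":0,"gripper":1},
    {"x":-0.8,"y":3.0,"z":0,"ax":0,"ay":0,"az":0,"gripper":1},
    {"x":-0.8,"y":3.0,"z":0,"ax":0,"ay":0,"az":0,"gripper":1},
    {"x":-0.8,"y":3.0,"z":0,"ax":0,"ay":0,"az":0,"gripper":1},
    {"x":-0.8,"y":3.0,"z":0,"ax":0,"ay":0,"az":0,"gripper":1}
  ]
}}

```text
clock: 3.78
position: [539.5, -135.9, 212.4]
ee_rot: [0.0, 1.0, 0.0, -0.0]
contact_force: [-0.2, -0.8, -2.8]
gripper_width: 36.9
grasp_force: 59.2
```

Request:
{"api": "send_rows", "payload": {
  "targets": [
    {"x":-0.8,"y":3.0,"z":0,"ax":0,"ay":0,"az":0,"gripper":1},
    {"x":-0.8,"y":3.0,"z":0,"ax":0,"ay":0,"az":0,"gripper":1},
    {"x":-0.8,"y":3.0,"z":0,"ax":0,"ay":0,"az":0,"gripper":1},
    {"x":-0.8,"y":2.5,"z":0,"ax":0,"ay":0,"az":0,"gripper":1},
    {"x":0,"y":0,"z":0,"ax":2.8,"ay":0,"az":0,"gripper":1}
  ]
}}

```text
clock: 4.2
position: [573.3, -19.1, 212.6]
ee_rot: [-0.001, 1.0, -0.024, 0.001]
contact_force: [0.2, -0.2, -1.6]
gripper_width: 36.8
grasp_force: 59.5
```

Request:
{"api": "send_rows", "payload": {
  "targets": [
    {"x":0,"y":0,"z":0,"ax":0,"ay":0,"az":0,"gripper":1},
    {"x":0,"y":0,"z":0,"ax":0,"ay":0,"az":0,"gripper":1}
  ]
}}

```text
clock: 4.37
position: [571.1, -21.4, 211.8]
ee_rot: [-0.001, 1.0, -0.024, -0.001]
contact_force: [-0.6, -0.8, -1.6]
gripper_width: 36.9
grasp_force: 59.4
```

```bash
cat >> h.py <<'E'
def held():
    s=arm.read_state(); print(s["position"].round(1),s["ee_rot"].round(4))
    m=arm.camera_model("wrist"); p,d=arm.get_image("wrist"); W=cloud(d,m); R=W-s["position"]
    r=(np.hypot(R[...,0],R[...,1])<32)
    for z0 in range(-70,0,10):
        q=R[r&(abs(R[...,2]-z0)<5)]
        if len(q)>50:
            y=q[:,1]; print(z0,"y mid",round((np.percentile(y,1)+np.percentile(y,99))/2,1),"circle",circ(q).round(1))
    hsv=cv2.cvtColor(p,cv2.COLOR_RGB2HSV); k=((hsv[...,0]<6)|(hsv[...,0]>174))&(hsv[...,1]>150)&(W[...,2]<22)&(np.hypot(W[...,0]-573,W[...,1]+17)<45)
    q=W[k]; print("ring px",len(q)); 
    if len(q)>30: print(rect(q),"fit",circ(q,26.2).round(1))
    return p
E
python3 - <<'E'
from h import *
held()
E
```

```text
[571.1 -21.4 211.8] [-1.000e-03  9.997e-01 -2.420e-02 -9.000e-04]
-60 y mid 1.1 circle [4.1 0.4]
-50 y mid 1.2 circle [4.1 0.5]
-40 y mid 0.9 circle [4.1 0.6]
-30 y mid 1.7 circle [4.1 0.7]
-20 y mid 1.4 circle [4.1 0.8]
-10 y mid 1.4 circle [4.1 1. ]
ring px 1509
(array([572.7, -14.7]), array([59.4, 56.1]), 79.28) fit [574.2 -15. ]
```

Request:
{"api": "send_rows", "payload": {
  "targets": [
    {"x":0.2,"y":1.15,"z":0,"ax":0,"ay":0,"az":0,"gripper":1},
    {"x":0,"y":0,"z":4.0,"ax":0,"ay":0,"az":0,"gripper":1},
    {"x":0,"y":0,"z":4.0,"ax":0,"ay":0,"az":0,"gripper":1},
    {"x":0,"y":0,"z":3.0,"ax":0,"ay":0,"az":0,"gripper":1},
    {"x":0,"y":0,"z":0,"ax":0,"ay":0,"az":0,"gripper":1}
  ]
}}

```text
clock: 4.83
position: [564.5, -17.4, 95.6]
ee_rot: [0.001, 1.0, -0.025, -0.007]
contact_force: [-1.0, -0.3, -3.0]
gripper_width: 36.9
grasp_force: 59.4
```

Request:
{"api": "send_rows", "payload": {
  "targets": [
    {"x":0,"y":0,"z":0,"ax":0,"ay":0,"az":0,"gripper":1},
    {"x":0,"y":0,"z":0,"ax":0,"ay":0,"az":0,"gripper":1}
  ]
}}

```text
clock: 5.0
position: [571.7, -16.0, 104.0]
ee_rot: [-0.0, 1.0, -0.024, 0.002]
contact_force: [0.3, 0.3, -1.1]
gripper_width: 36.6
grasp_force: 59.4
```

```bash
python3 - <<'E'
from h import *
p=held(); cv2.imwrite("pics/w3.png",p[:,:,::-1])
E
```

```text
[571.7 -16.  104. ] [-3.000e-04  9.997e-01 -2.430e-02  2.000e-03]
-60 y mid 1.1 circle [4.4 0.4]
-50 y mid 1.4 circle [4.4 0.5]
-40 y mid 1.0 circle [4.3 0.6]
-30 y mid 1.5 circle [4.3 0.7]
-20 y mid 1.3 circle [4.2 0.9]
-10 y mid 1.4 circle [4.2 1. ]
ring px 2279
(array([568.3, -14.4]), array([59.5, 47.7]), 85.76) fit [574.4 -14.9]
```

View pics/w3.png

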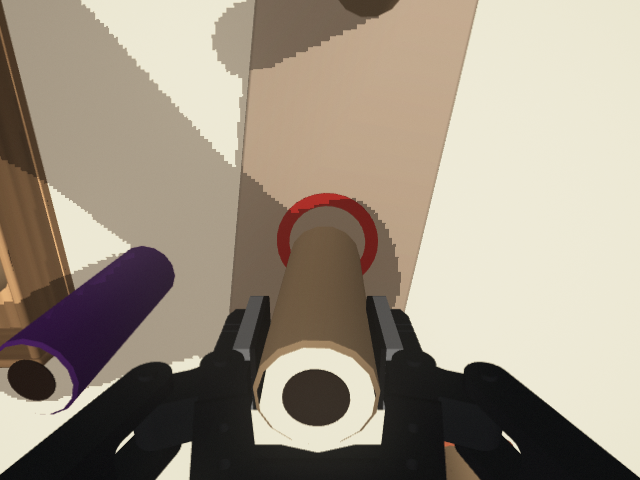

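The picture shows the prop just above the red ring, whose visible arc spans columns 277–378 at row ~240, and roughly centred across it. I'll let it settle before the last correction.

Request:
{"api": "send_rows", "payload": {
  "targets": [
    {"x":0.2,"y":0,"z":1.0,"ax":0,"ay":0,"az":0,"gripper":1},
    {"x":0,"y":0,"z":0,"ax":0,"ay":0,"az":0,"gripper":1},
    {"x":0,"y":0,"z":0,"ax":0,"ay":0,"az":0,"gripper":1},
    {"x":0,"y":0,"z":0,"ax":0,"ay":0,"az":0,"gripper":1},
    {"x":0,"y":0,"z":0,"ax":0,"ay":0,"az":0,"gripper":1}
  ]
}}

```text
clock: 5.47
position: [568.7, -16.2, 93.2]
ee_rot: [-0.0, 1.0, -0.024, 0.001]
contact_force: [0.4, 0.1, -2.2]
gripper_width: 36.7
grasp_force: 59.4
```

```bash
python3 - <<'E'
from h import *
p=held()
E
```

```text
[568.7 -16.2  93.2] [-3.000e-04  9.997e-01 -2.420e-02  1.200e-03]
-60 y mid 1.1 circle [4.3 0.4]
-50 y mid 1.2 circle [4.3 0.5]
-40 y mid 1.4 circle [4.2 0.6]
-30 y mid 1.1 circle [4.2 0.7]
-20 y mid 1.3 circle [4.2 0.8]
-10 y mid 1.3 circle [4.2 1. ]
ring px 2410
(array([568.2, -14.2]), array([59.6, 47.2]), 84.13) fit [574.4 -14.9]
```

Request:
{"api": "send_rows", "payload": {
  "targets": [
    {"x":0,"y":0.05,"z":0.4,"ax":0,"ay":0,"az":0,"gripper":1},
    {"x":0,"y":0,"z":0.3,"ax":0,"ay":0,"az":0,"gripper":1},
    {"x":0,"y":0,"z":0.2,"ax":0,"ay":0,"az":0,"gripper":1},
    {"x":0,"y":0,"z":0,"ax":0,"ay":0,"az":0,"gripper":1},
    {"x":0,"y":0,"z":0,"ax":0,"ay":0,"az":0,"gripper":1}
  ]
}}

```text
clock: 5.93
position: [567.8, -16.3, 82.6]
ee_rot: [-0.0, 1.0, -0.024, -0.0]
contact_force: [-0.5, -0.1, -2.5]
gripper_width: 36.7
grasp_force: 59.5
```

Request:
{"api": "send_rows", "payload": {
  "targets": [
    {"x":0,"y":0,"z":0.1,"ax":0,"ay":0,"az":0,"gripper":1},
    {"x":0,"y":0,"z":0,"ax":0,"ay":0,"az":0,"gripper":1},
    {"x":0,"y":0,"z":0,"ax":0,"ay":0,"az":0,"gripper":1}
  ]
}}

```text
clock: 6.18
position: [568.1, -16.4, 82.4]
ee_rot: [-0.0, 1.0, -0.024, 0.0]
contact_force: [-1.1, 1.2, 2.7]
gripper_width: 36.8
grasp_force: 60.3
```

Request:
{"api": "send_rows", "payload": {
  "targets": [
    {"x":0,"y":0,"z":0,"ax":0,"ay":0,"az":0,"gripper":-0.3},
    {"x":0,"y":0,"z":0,"ax":0,"ay":0,"az":0,"gripper":-0.3},
    {"x":0,"y":0,"z":0,"ax":0,"ay":0,"az":0,"gripper":-1},
    {"x":0,"y":0,"z":0,"ax":0,"ay":0,"az":0,"gripper":-1},
    {"x":0,"y":0,"z":0,"ax":0,"ay":0,"az":0,"gripper":-1}
  ]
}}

```text
clock: 6.6
position: [567.9, -16.4, 81.8]
ee_rot: [-0.0, 1.0, -0.024, -0.0]
contact_force: [-0.7, 0.5, 0.2]
gripper_width: 85.4
grasp_force: 0.0
```

Request:
{"api": "send_rows", "payload": {
  "targets": [
    {"x":0,"y":0,"z":-2.0,"ax":0,"ay":0,"az":0,"gripper":-1},
    {"x":0,"y":0,"z":-3.5,"ax":0,"ay":0,"az":0,"gripper":-1},
    {"x":0,"y":0,"z":-4.0,"ax":0,"ay":0,"az":0,"gripper":-1},
    {"x":0,"y":0,"z":-3.0,"ax":-2.8,"ay":0,"az":0,"gripper":-1},
    {"x":0,"y":0,"z":0,"ax":0,"ay":0,"az":0,"gripper":-1}
  ]
}}

```text
clock: 7.02
position: [572.2, -10.1, 214.8]
ee_rot: [-0.001, 1.0, 0.002, 0.008]
contact_force: [1.2, 0.1, 0.5]
gripper_width: 85.5
grasp_force: 0.0
```

Request:
{"api": "send_rows", "payload": {
  "targets": [
    {"x":2.0,"y":3.0,"z":0,"ax":0,"ay":0,"az":0,"gripper":-1},
    {"x":2.0,"y":3.0,"z":0,"ax":0,"ay":0,"az":0,"gripper":-1},
    {"x":2.0,"y":3.0,"z":0,"ax":0,"ay":0,"az":0,"gripper":-1},
    {"x":0,"y":0,"z":0,"ax":0,"ay":0,"az":0,"gripper":-1},
    {"x":0,"y":0,"z":0,"ax":0,"ay":0,"az":0,"gripper":-1}
  ]
}}

```text
clock: 7.43
position: [507.1, 80.9, 206.9]
ee_rot: [-0.002, 1.0, 0.0, 0.0]
contact_force: [0.4, 0.7, -1.2]
gripper_width: 85.1
grasp_force: 0.0
```

```bash
cat > look.py <<'E'
from h import *
import sys
tag=sys.argv[1]
for n in ("top","wrist"):
    s=arm.read_state(); m=arm.camera_model(n); p,d=arm.get_image(n); cv2.imwrite(f"pics/{n}{tag}.png",p[:,:,::-1]); W=cloud(d,m)
    print(n,s["position"].round(1),s["ee_rot"].round(4))
    for nm,c in (("new",(573,-16.)),("old",(434.5,3.2))):
        q=W[(abs(W[...,2]-126)<7)&(np.hypot(W[...,0]-c[0],W[...,1]-c[1])<32)]
        if len(q)>30: print(nm,len(q),rect(q),"z",np.median(q[:,2]).round(1))
    for zc in (15,140):
      k=((abs(W[...,2]-zc)<(5 if zc<100 else 8))&((W[...,1]>200) if zc<100 else (abs(W[...,1]+6)<60))&(W[...,0]>380)&(W[...,0]<620)&(W[...,1]<400)).astype(np.uint8)
      nn,l,st,_=cv2.connectedComponentsWithStats(k)
      if nn>1:
        i=1+np.argmax(st[1:,4]); q=W[l==i]
        if len(q)>200: print("strip",zc,len(q),rect(q),"z",np.median(q[:,2]).round(1))
E
python3 look.py 4
```

```text
top [507.1  80.9 206.9] [-1.8e-03  1.0e+00  1.0e-04  3.0e-04]
new 101 (array([570.4, -17.8]), array([36.4, 35.6]), 74.19) z 124.4
old 100 (array([434.6,   3.3]), array([36.3, 36.2]), 45.25) z 125.6
wrist [507.7  80.2 206.8] [-1.e-03  1.e+00 -0.e+00  2.e-04]
new 300 (array([561.6, -23.6]), array([12.5, 34.3]), 36.88) z 124.2
old 1925 (array([435.3,   4.9]), array([37.6, 37.6]), 1.69) z 125.4
strip 15 16753 (array([494.7, 293.5]), array([201. ,  56.6]), 16.31) z 15.1
```

Request:
{"api": "send_rows", "payload": {
  "targets": [
    {"x":-3.2,"y":-2.4,"z":0,"ax":0,"ay":0,"az":0,"gripper":-1},
    {"x":-3.2,"y":-2.4,"z":0,"ax":0,"ay":0,"az":0,"gripper":-1},
    {"x":-3.2,"y":-2.4,"z":0,"ax":0,"ay":0,"az":0,"gripper":-1},
    {"x":-3.2,"y":-2.4,"z":0,"ax":0,"ay":0,"az":0,"gripper":-1},
    {"x":0,"y":0,"z":-2,"ax":0,"ay":0,"az":0,"gripper":-1}
  ]
}}

```text
clock: 7.95
position: [638.2, -21.5, 218.4]
ee_rot: [0.003, 1.0, -0.001, -0.006]
contact_force: [-0.1, 1.2, -2.3]
gripper_width: 85.4
grasp_force: 0.0
```

Request:
{"api": "send_rows", "payload": {
  "targets": [
    {"x":0,"y":0,"z":0,"ax":0,"ay":0,"az":0,"gripper":-1},
    {"x":0,"y":0,"z":0,"ax":0,"ay":0,"az":0,"gripper":-1},
    {"x":0,"y":0,"z":0,"ax":0,"ay":0,"az":0,"gripper":-1}
  ]
}}

```text
clock: 8.2
position: [635.2, -16.5, 226.4]
ee_rot: [0.0, 1.0, 0.0, -0.0]
contact_force: [0.1, 0.7, 0.0]
gripper_width: 85.4
grasp_force: 0.0
```

```bash
python3 look.py 5; python3 - <<'E'
from h import *
s=arm.read_state(); held()
E
```

```text
top [635.2 -16.5 226.4] [ 1.e-04  1.e+00  2.e-04 -2.e-04]
new 102 (array([570.1, -16.9]), array([36.4, 35.8]), 1.29) z 124.9
old 103 (array([434.5,   3. ]), array([37.6, 36.8]), 14.49) z 124.8
strip 15 1636 (array([493., 292.]), array([200. ,  56.2]), 16.48) z 14.9
wrist [634.9 -16.1 226.5] [-3.e-04  1.e+00  2.e-04 -2.e-04]
new 1468 (array([572.2, -16.2]), array([37.3, 37.4]), 64.57) z 125.5
[634.9 -15.9 226.7] [-5.e-04  1.e+00  1.e-04 -2.e-04]
ring px 1557
(array([574. , -14.6]), array([58.6, 58.3]), 31.73) fit [574.2 -14.9]
```

View pics/wrist5.png

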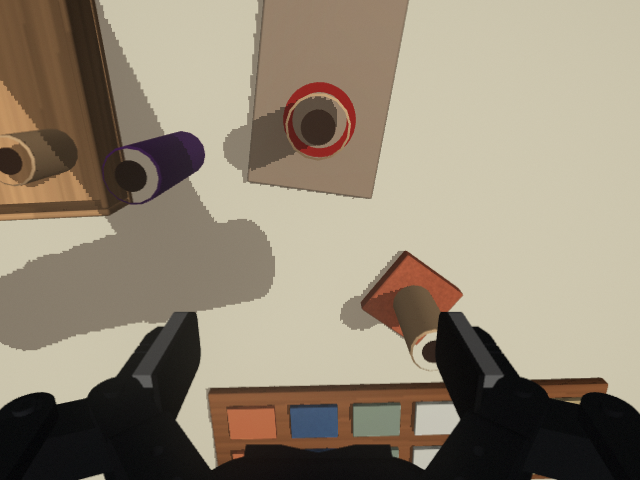

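The picture shows the prop standing upright inside the ring: its top is at (318,125), the ring spans columns 284–355, and red shows all round. The wrist camera puts it about 2.4 mm from the ring centre, which I accept. Next is the strip: light tan, at (210,230) in the top view. The blue one at (178,345) is the decoy.

Request:
{"api": "send_rows", "payload": {
  "targets": [
    {"x":1.5,"y":3.4,"z":0,"ax":0,"ay":0,"az":0,"gripper":-1},
    {"x":1.5,"y":3.4,"z":0,"ax":0,"ay":0,"az":0,"gripper":-1},
    {"x":1.5,"y":3.4,"z":0,"ax":0,"ay":0,"az":0,"gripper":-1},
    {"x":1.5,"y":3.4,"z":0,"ax":0,"ay":0,"az":0,"gripper":-1},
    {"x":1.5,"y":3.4,"z":0,"ax":0,"ay":0,"az":0,"gripper":-1}
  ]
}}

```text
clock: 8.77
position: [559.1, 155.4, 227.1]
ee_rot: [-0.001, 1.0, 0.0, 0.0]
contact_force: [0.7, 0.6, 0.1]
gripper_width: 85.5
grasp_force: 0.0
```

Request:
{"api": "send_rows", "payload": {
  "targets": [
    {"x":1.5,"y":3.4,"z":0,"ax":0,"ay":0,"az":0,"gripper":-1},
    {"x":1.5,"y":3.4,"z":0,"ax":0,"ay":0,"az":0,"gripper":-1},
    {"x":1.5,"y":3.4,"z":0,"ax":0,"ay":0,"az":0,"gripper":-1},
    {"x":1.5,"y":3.4,"z":0,"ax":0,"ay":0,"az":0,"gripper":-1},
    {"x":0,"y":0,"z":0,"ax":0,"ay":0,"az":-5.5,"gripper":-1}
  ]
}}

```text
clock: 9.18
position: [497.8, 294.8, 227.0]
ee_rot: [-0.052, 0.999, 0.001, 0.0]
contact_force: [0.4, 0.2, -0.5]
gripper_width: 85.6
grasp_force: 0.0
```

Request:
{"api": "send_rows", "payload": {
  "targets": [
    {"x":0,"y":0,"z":0,"ax":0,"ay":0,"az":-5.45,"gripper":-1},
    {"x":0,"y":0,"z":0,"ax":0,"ay":0,"az":-5.45,"gripper":-1},
    {"x":0,"y":0,"z":4,"ax":0,"ay":0,"az":0,"gripper":-1},
    {"x":0,"y":0,"z":0,"ax":0,"ay":0,"az":0,"gripper":-1},
    {"x":0,"y":0,"z":0,"ax":0,"ay":0,"az":0,"gripper":-1}
  ]
}}

```text
clock: 9.6
position: [499.1, 288.9, 185.6]
ee_rot: [-0.143, 0.99, -0.001, -0.002]
contact_force: [-0.3, 0.1, 0.2]
gripper_width: 85.6
grasp_force: 0.0
```

```bash
cat > go.py <<'E'
# tool-frame delta (cm) and yaw (deg about tool z) to a world TCP target x y z yaw_of_tool_x
from h import *
import sys
from scipy.spatial.transform import Rotation as Ro
s=arm.read_state(); R=Ro.from_quat(s["ee_rot"]).as_matrix(); t=np.array([float(a) for a in sys.argv[1:4]])
yaw=np.degrees(np.arctan2(R[1,0],R[0,0])); want=float(sys.argv[4])
print("at",s["position"].round(1),"yaw",round(yaw,2),"z axis",R[:,2].round(3),"delta cm",(R.T@(t-s["position"])/10).round(2),"az",round(-((want-yaw+180)%360-180),2))
E
python3 go.py 494.5 293.2 60 196.35; python3 look.py 6
```

```text
at [499.1 288.9 185.6] yaw -163.53 z axis [-0.003 -0.003 -1.   ] delta cm [ 0.27  0.57 12.56] az 0.12
top [499.1 288.9 185.6] [-0.1433  0.9897 -0.0015 -0.0019]
new 101 (array([570. , -17.5]), array([36.8, 36.9]), 63.61) z 124.9
old 103 (array([434.4,   3.4]), array([37.3, 36. ]), 87.96) z 124.9
strip 15 1369 (array([472.9, 286.2]), array([158.8,  56. ]), 16.19) z 14.8
wrist [500.5 289.7 187.4] [-1.434e-01  9.897e-01 -5.000e-04  0.000e+00]
strip 15 17814 (array([494.5, 294. ]), array([199.9,  55.2]), 16.37) z 15.3
```

Request:
{"api": "send_rows", "payload": {
  "targets": [
    {"x":0.45,"y":0.6,"z":3,"ax":0,"ay":0,"az":0,"gripper":-1},
    {"x":0,"y":0,"z":4,"ax":0,"ay":0,"az":0,"gripper":-1},
    {"x":0,"y":0,"z":4,"ax":0,"ay":0,"az":0,"gripper":-1},
    {"x":0,"y":0,"z":2.5,"ax":0,"ay":0,"az":0,"gripper":-1},
    {"x":0,"y":0,"z":0,"ax":0,"ay":0,"az":0,"gripper":-1}
  ]
}}

```text
clock: 10.12
position: [492.5, 292.3, 47.9]
ee_rot: [-0.142, 0.99, -0.002, -0.004]
contact_force: [-0.1, 0.1, -0.5]
gripper_width: 85.5
grasp_force: 0.0
```

Request:
{"api": "send_rows", "payload": {
  "targets": [
    {"x":0,"y":0,"z":0,"ax":0,"ay":0,"az":0,"gripper":-1},
    {"x":0,"y":0,"z":0,"ax":0,"ay":0,"az":0,"gripper":-1},
    {"x":0,"y":0,"z":0,"ax":0,"ay":0,"az":0,"gripper":-1}
  ]
}}

```text
clock: 10.37
position: [496.4, 295.7, 54.8]
ee_rot: [-0.143, 0.99, 0.002, 0.003]
contact_force: [-0.4, 0.1, -0.4]
gripper_width: 85.3
grasp_force: 0.0
```

```bash
python3 go.py 494.5 293.7 4 196.37; python3 look.py 7
```

```text
at [496.4 295.7  54.8] yaw -163.54 z axis [ 0.005  0.004 -1.   ] delta cm [ 0.27 -0.15  5.08] az 0.09
top [496.4 295.7  54.8] [-0.1432  0.9897  0.0017  0.0025]
new 102 (array([569.9, -16.9]), array([37.5, 35.7]), 0.2) z 125.1
old 103 (array([434.1,   3. ]), array([36.7, 36.6]), 13.58) z 124.7
strip 15 1004 (array([452.9, 280.6]), array([118.3,  55.8]), 16.27) z 14.9
wrist [496.1 295.5  54.5] [-0.143   0.9897  0.0015  0.0022]
strip 15 46075 (array([494.4, 294.1]), array([200.5,  55.3]), 16.41) z 15.3
```

Request:
{"api": "send_rows", "payload": {
  "targets": [
    {"x":0.2,"y":-0.15,"z":2,"ax":0,"ay":0,"az":0,"gripper":-0.6},
    {"x":0,"y":0,"z":1.5,"ax":0,"ay":0,"az":0,"gripper":-0.6},
    {"x":0,"y":0,"z":1.0,"ax":0,"ay":0,"az":0,"gripper":-0.6},
    {"x":0,"y":0,"z":0,"ax":0,"ay":0,"az":0,"gripper":-0.6},
    {"x":0,"y":0,"z":0,"ax":0,"ay":0,"az":0,"gripper":-0.6}
  ]
}}

```text
clock: 10.88
position: [493.5, 292.4, 7.1]
ee_rot: [-0.143, 0.99, -0.0, 0.0]
contact_force: [0.1, -0.4, -0.1]
gripper_width: 68.3
grasp_force: 0.0
```

Request:
{"api": "send_rows", "payload": {
  "targets": [
    {"x":0,"y":0,"z":0.5,"ax":0,"ay":0,"az":0,"gripper":-0.6},
    {"x":0,"y":0,"z":0.3,"ax":0,"ay":0,"az":0,"gripper":-0.6},
    {"x":0,"y":0,"z":0,"ax":0,"ay":0,"az":0,"gripper":-0.6},
    {"x":0,"y":0,"z":0,"ax":0,"ay":0,"az":0,"gripper":-0.6},
    {"x":0,"y":0,"z":0,"ax":0,"ay":0,"az":0,"gripper":-0.6}
  ]
}}

```text
clock: 11.3
position: [493.4, 292.3, -1.0]
ee_rot: [-0.143, 0.99, 0.0, 0.0]
contact_force: [-0.7, -0.2, -0.1]
gripper_width: 68.5
grasp_force: 0.0
```

No contact yet, so I'll centre and close.

Request:
{"api": "send_rows", "payload": {
  "targets": [
    {"x":0,"y":0.15,"z":0,"ax":0,"ay":0,"az":0,"gripper":-0.6},
    {"x":0,"y":0,"z":0,"ax":0,"ay":0,"az":0,"gripper":1},
    {"x":0,"y":0,"z":0,"ax":0,"ay":0,"az":0,"gripper":1},
    {"x":0,"y":0,"z":0,"ax":0,"ay":0,"az":0,"gripper":1},
    {"x":0,"y":0,"z":0,"ax":0,"ay":0,"az":0,"gripper":1}
  ]
}}

```text
clock: 11.72
position: [493.1, 294.0, -0.6]
ee_rot: [-0.143, 0.99, 0.0, 0.0]
contact_force: [-1.1, 0.7, 5.2]
gripper_width: 53.4
grasp_force: 65.6
```

Request:
{"api": "send_rows", "payload": {
  "targets": [
    {"x":0,"y":0,"z":-0.5,"ax":0,"ay":0,"az":0,"gripper":1},
    {"x":0,"y":0,"z":-1.5,"ax":0,"ay":0,"az":0,"gripper":1},
    {"x":0,"y":0,"z":-2,"ax":0,"ay":0,"az":0,"gripper":1},
    {"x":0,"y":0,"z":-2,"ax":0,"ay":0,"az":0,"gripper":1},
    {"x":0,"y":0,"z":0,"ax":0,"ay":0,"az":0,"gripper":1}
  ]
}}

```text
clock: 12.13
position: [494.4, 295.0, 61.9]
ee_rot: [-0.143, 0.99, 0.002, 0.003]
contact_force: [1.0, 1.2, -1.9]
gripper_width: 53.3
grasp_force: 64.7
```

```bash
cat > strip.py <<'E'
from h import *
from scipy.spatial.transform import Rotation as Ro
s=arm.read_state(); t=s["position"]; m=arm.camera_model("wrist"); p,d=arm.get_image("wrist"); cv2.imwrite(f"pics/ws{s['clock']:.1f}.png",p[:,:,::-1])
W=cloud(d,m); R=Ro.from_quat(s["ee_rot"]).as_matrix(); L=(W-t)@R
k=(abs(L[...,0])<125)&(abs(L[...,1])<33)&(L[...,2]<10)&(L[...,2]>-30)
# strip faces: fit plane from the part away from the pads
q=L[k&(abs(L[...,0])>20)&(abs(L[...,1])<26)]
A=np.c_[q[:,:2],np.ones(len(q))]; c=np.linalg.lstsq(A,q[:,2],rcond=None)[0]
r=abs(A@c-q[:,2])<3; c=np.linalg.lstsq(A[r],q[r,2],rcond=None)[0]
q2=L[k]; f=abs(np.c_[q2[:,:2],np.ones(len(q2))]@c-q2[:,2])<3
a=q2[f]; g=a[abs(a[:,0])>20]; 
print("tcp",t.round(1),"top plane slopes deg",np.degrees(c[:2]).round(2),"z off tool",c[2].round(1),"resid kept",r.mean().round(2))
W2=(a@R.T+t); print("tool rect",rect(a),"world rect",rect(W2),"world z",np.median(W2[:,2]).round(1),"grip",round(s["gripper_width"],1))
E
python3 strip.py
```

```text
tcp [494.4 295.   61.9] top plane slopes deg [0.   0.06] z off tool -15.9 resid kept 1.0
tool rect (array([22.9,  0. ]), array([152.2,  65.9]), 0.08) world rect (array([472.3, 288.4]), array([152.1,  65.9]), 16.38) world z 77.6 grip 53.3
```

Request:
{"api": "send_rows", "payload": {
  "targets": [
    {"x":0,"y":0,"z":-3,"ax":0,"ay":0,"az":6.1,"gripper":1},
    {"x":0,"y":0,"z":-3,"ax":0,"ay":0,"az":6.1,"gripper":1},
    {"x":0,"y":0,"z":-3,"ax":0,"ay":0,"az":6.1,"gripper":1},
    {"x":0,"y":0,"z":-2,"ax":0,"ay":0,"az":6.2,"gripper":1},
    {"x":0,"y":0,"z":0,"ax":0,"ay":0,"az":0,"gripper":1}
  ]
}}

```text
clock: 12.6
position: [494.3, 294.9, 172.0]
ee_rot: [0.071, 0.997, 0.002, 0.002]
contact_force: [0.2, 0.6, -1.8]
gripper_width: 53.5
grasp_force: 65.2
```

```bash
python3 go.py 503.5 -5.4 165 171.85
```

```text
at [494.3 294.9 172. ] yaw 171.81 z axis [ 0.005  0.005 -1.   ] delta cm [ -5.18 -29.6    0.56] az -0.04
```

Request:
{"api": "send_rows", "payload": {
  "targets": [
    {"x":-0.5,"y":-3.0,"z":0,"ax":0,"ay":0,"az":0,"gripper":1},
    {"x":-0.6,"y":-3.5,"z":0,"ax":0,"ay":0,"az":0,"gripper":1},
    {"x":-0.6,"y":-3.5,"z":0,"ax":0,"ay":0,"az":0,"gripper":1},
    {"x":-0.6,"y":-3.5,"z":0,"ax":0,"ay":0,"az":0,"gripper":1},
    {"x":-0.6,"y":-3.5,"z":0,"ax":0,"ay":0,"az":0,"gripper":1}
  ]
}}

```text
clock: 13.02
position: [495.6, 119.1, 165.7]
ee_rot: [0.069, 0.998, -0.001, -0.003]
contact_force: [1.4, -0.2, -3.0]
gripper_width: 53.2
grasp_force: 65.1
```

Request:
{"api": "send_rows", "payload": {
  "targets": [
    {"x":-0.6,"y":-3.5,"z":0,"ax":0,"ay":0,"az":0,"gripper":1},
    {"x":-0.6,"y":-3.5,"z":0,"ax":0,"ay":0,"az":0,"gripper":1},
    {"x":-0.6,"y":-3.0,"z":0,"ax":0,"ay":0,"az":0,"gripper":1},
    {"x":-0.5,"y":-2.5,"z":0,"ax":0,"ay":0,"az":0,"gripper":1},
    {"x":0,"y":0,"z":0,"ax":0,"ay":0,"az":0,"gripper":1}
  ]
}}

```text
clock: 13.43
position: [500.5, -9.6, 165.7]
ee_rot: [0.072, 0.997, -0.001, -0.003]
contact_force: [-0.1, 0.0, -3.9]
gripper_width: 53.2
grasp_force: 65.2
```

Request:
{"api": "send_rows", "payload": {
  "targets": [
    {"x":0,"y":0,"z":0,"ax":0,"ay":0,"az":0,"gripper":1},
    {"x":0,"y":0,"z":0,"ax":0,"ay":0,"az":0,"gripper":1},
    {"x":0,"y":0,"z":0,"ax":0,"ay":0,"az":0,"gripper":1}
  ]
}}

```text
clock: 13.68
position: [502.3, -5.2, 167.5]
ee_rot: [0.07, 0.998, -0.0, -0.001]
contact_force: [-0.6, 0.7, -3.2]
gripper_width: 53.1
grasp_force: 65.2
```

```bash
python3 go.py 503.5 -5.4 145 171.85; python3 strip.py; python3 - <<'E'
from h import *
for i in range(1):
    W=cloud(arm.get_image("top")[1],arm.camera_model("top"))
    q=W[(W[...,2]>172)&(W[...,2]<200)&(abs(W[...,1]+6)<70)&(abs(W[...,0]-504)<120)]; print(len(q),rect(q) if len(q) else 0)
E
```

```text
at [502.3  -5.2 167.5] yaw 172.01 z axis [-0.002 -0.    -1.   ] delta cm [-0.13 -0.    2.25] az 0.16
tcp [502.3  -5.2 167.5] top plane slopes deg [0.01 0.05] z off tool -15.9 resid kept 1.0
tool rect (array([22.7,  0. ]), array([152.6,  66. ]), 0.01) world rect (array([479.8,  -2. ]), array([ 66. , 152.6]), 82.0) world z 183.5 grip 53.1
1133 (array([449.2,   0.7]), array([78.5, 93.6]), 82.89)
```

Request:
{"api": "send_rows", "payload": {
  "targets": [
    {"x":-0.15,"y":0,"z":1.5,"ax":0,"ay":0,"az":0.15,"gripper":1},
    {"x":0,"y":0,"z":1.0,"ax":0,"ay":0,"az":0,"gripper":1},
    {"x":0,"y":0,"z":0.7,"ax":0,"ay":0,"az":0,"gripper":1},
    {"x":0,"y":0,"z":0,"ax":0,"ay":0,"az":0,"gripper":1},
    {"x":0,"y":0,"z":0,"ax":0,"ay":0,"az":0,"gripper":1}
  ]
}}

```text
clock: 14.2
position: [504.1, -5.8, 136.3]
ee_rot: [0.071, 0.997, -0.0, -0.001]
contact_force: [0.8, 0.2, -3.2]
gripper_width: 53.4
grasp_force: 65.1
```

Request:
{"api": "send_rows", "payload": {
  "targets": [
    {"x":0,"y":0,"z":0,"ax":0,"ay":0,"az":0,"gripper":1},
    {"x":0,"y":0,"z":0,"ax":0,"ay":0,"az":0,"gripper":1},
    {"x":0,"y":0,"z":0,"ax":0,"ay":0,"az":0,"gripper":1}
  ]
}}

```text
clock: 14.45
position: [504.7, -5.9, 137.3]
ee_rot: [0.072, 0.997, 0.0, 0.001]
contact_force: [-0.6, 0.4, -2.1]
gripper_width: 53.3
grasp_force: 65.1
```

```bash
python3 go.py 503.5 -5.4 124 171.85; python3 strip.py; python3 - <<'E'
import cv2
from bench import arm
cv2.imwrite("pics/s8.png",arm.get_image("scene")[0][130:330,200:500,::-1].repeat(2,0).repeat(2,1))
E
```

```text
at [504.7  -5.9 137.3] yaw 171.79 z axis [ 0.001  0.    -1.   ] delta cm [0.13 0.03 1.33] az -0.06
tcp [504.7  -5.9 137.3] top plane slopes deg [0.01 0.06] z off tool -15.9 resid kept 1.0
tool rect (array([22.9,  0. ]), array([152.3,  65.9]), 0.04) world rect (array([482. ,  -2.6]), array([ 65.9, 152.3]), 81.75) world z 153.2 grip 53.3
```

View pics/s8.png

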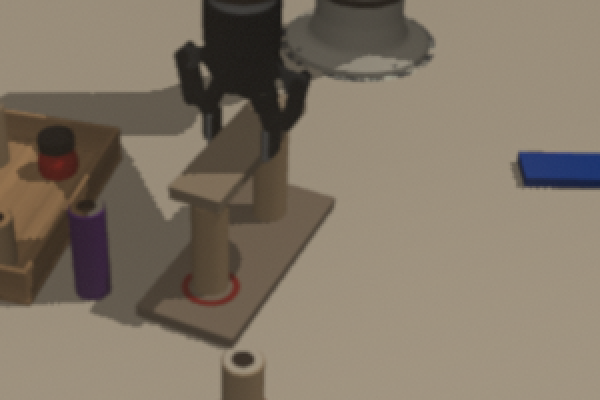

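The crop shows the strip held level just above both props: its near edge is at (205,195), and the new prop stands in the ring at (210,285). I'll lower it gently.

Request:
{"api": "send_rows", "payload": {
  "targets": [
    {"x":0.05,"y":0,"z":0.5,"ax":0,"ay":0,"az":0,"gripper":1},
    {"x":0,"y":0,"z":0.3,"ax":0,"ay":0,"az":0,"gripper":1},
    {"x":0,"y":0,"z":0.2,"ax":0,"ay":0,"az":0,"gripper":1},
    {"x":0,"y":0,"z":0,"ax":0,"ay":0,"az":0,"gripper":1},
    {"x":0,"y":0,"z":0,"ax":0,"ay":0,"az":0,"gripper":1}
  ]
}}

```text
clock: 14.97
position: [503.7, -6.0, 126.5]
ee_rot: [0.072, 0.997, -0.0, -0.0]
contact_force: [0.2, 0.0, -2.9]
gripper_width: 53.5
grasp_force: 65.2
```

Request:
{"api": "send_rows", "payload": {
  "targets": [
    {"x":0,"y":0,"z":0.2,"ax":0,"ay":0,"az":0,"gripper":1},
    {"x":0,"y":0,"z":0,"ax":0,"ay":0,"az":0,"gripper":1},
    {"x":0,"y":0,"z":0,"ax":0,"ay":0,"az":0,"gripper":1}
  ]
}}

```text
clock: 15.22
position: [503.8, -5.9, 124.7]
ee_rot: [0.072, 0.997, -0.0, -0.0]
contact_force: [-0.4, 0.9, -3.6]
gripper_width: 53.1
grasp_force: 65.2
```

Request:
{"api": "send_rows", "payload": {
  "targets": [
    {"x":0,"y":0,"z":0.1,"ax":0,"ay":0,"az":0,"gripper":1},
    {"x":0,"y":0,"z":0,"ax":0,"ay":0,"az":0,"gripper":1},
    {"x":0,"y":0,"z":0,"ax":0,"ay":0,"az":0,"gripper":1}
  ]
}}

```text
clock: 15.47
position: [504.1, -5.9, 124.4]
ee_rot: [0.072, 0.997, 0.0, 0.0]
contact_force: [-2.2, -0.4, 3.1]
gripper_width: 53.4
grasp_force: 65.8
```

Request:
{"api": "send_rows", "payload": {
  "targets": [
    {"x":0,"y":0,"z":0,"ax":0,"ay":0,"az":0,"gripper":-0.35},
    {"x":0,"y":0,"z":0,"ax":0,"ay":0,"az":0,"gripper":-0.5},
    {"x":0,"y":0,"z":0,"ax":0,"ay":0,"az":0,"gripper":-0.9},
    {"x":0,"y":0,"z":0,"ax":0,"ay":0,"az":0,"gripper":-0.9},
    {"x":0,"y":0,"z":0,"ax":0,"ay":0,"az":0,"gripper":-0.9}
  ]
}}

```text
clock: 15.88
position: [504.0, -5.9, 123.7]
ee_rot: [0.072, 0.997, 0.0, 0.0]
contact_force: [-0.3, 0.2, -0.6]
gripper_width: 81.2
grasp_force: 0.0
```

Request:
{"api": "send_rows", "payload": {
  "targets": [
    {"x":0,"y":0,"z":-1,"ax":0,"ay":0,"az":0,"gripper":-0.9},
    {"x":0,"y":0,"z":-2,"ax":0,"ay":0,"az":0,"gripper":-0.9},
    {"x":0,"y":0,"z":-3,"ax":0,"ay":0,"az":0,"gripper":-0.9},
    {"x":0,"y":0,"z":-4,"ax":0,"ay":0,"az":0,"gripper":-0.9},
    {"x":0,"y":0,"z":-3,"ax":0,"ay":0,"az":0,"gripper":-0.9}
  ]
}}

```text
clock: 16.3
position: [504.3, -6.0, 256.4]
ee_rot: [0.071, 0.997, -0.0, 0.001]
contact_force: [0.4, 0.1, 0.2]
gripper_width: 81.1
grasp_force: 0.0
```

Request:
{"api": "send_rows", "payload": {
  "targets": [
    {"x":0,"y":3.5,"z":0,"ax":0,"ay":0,"az":0,"gripper":-0.9},
    {"x":0,"y":3.5,"z":0,"ax":0,"ay":0,"az":0,"gripper":-0.9},
    {"x":0,"y":3.5,"z":0,"ax":0,"ay":0,"az":0,"gripper":-0.9},
    {"x":0,"y":3.5,"z":0,"ax":0,"ay":0,"az":0,"gripper":-0.9},
    {"x":0,"y":3.5,"z":0,"ax":0,"ay":0,"az":0,"gripper":-0.9}
  ]
}}

```text
clock: 16.72
position: [528.8, 168.9, 253.9]
ee_rot: [0.072, 0.997, 0.0, 0.0]
contact_force: [0.0, -0.4, 0.1]
gripper_width: 81.1
grasp_force: 0.0
```

Request:
{"api": "send_rows", "payload": {
  "targets": [
    {"x":0,"y":3,"z":0,"ax":0,"ay":0,"az":0,"gripper":-0.9},
    {"x":0,"y":0,"z":0,"ax":0,"ay":0,"az":0,"gripper":-0.9},
    {"x":0,"y":0,"z":0,"ax":0,"ay":0,"az":0,"gripper":-0.9},
    {"x":0,"y":0,"z":0,"ax":0,"ay":0,"az":0,"gripper":-0.9},
    {"x":0,"y":0,"z":0,"ax":0,"ay":0,"az":0,"gripper":-0.9}
  ]
}}

```text
clock: 17.13
position: [533.0, 196.1, 253.8]
ee_rot: [0.072, 0.997, -0.0, -0.0]
contact_force: [-0.8, -1.5, 0.7]
gripper_width: 81.2
grasp_force: 0.0
```

```bash
python3 look.py 9; python3 - <<'E'
import cv2
from bench import arm
cv2.imwrite("pics/s9.png",arm.get_image("scene")[0][130:400,130:530,::-1].repeat(2,0).repeat(2,1))
E
```

```text
top [533.  196.1 253.8] [ 7.210e-02  9.974e-01 -1.000e-04 -1.000e-04]
strip 140 2261 (array([503.9,  -7.5]), array([ 55. , 200.7]), 81.69) z 140.1
wrist [533.  195.9 253.9] [ 0.0723  0.9974  0.     -0.    ]
new 216 (array([577.3,  11.2]), array([ 2.2, 34.6]), 81.08) z 129.7
old 316 (array([439.2,  31.5]), array([ 2.8, 31.8]), 81.28) z 130.0
strip 140 15499 (array([505.9,  -3.3]), array([ 55.9, 201.7]), 80.34) z 140.4
```

View pics/s9.png

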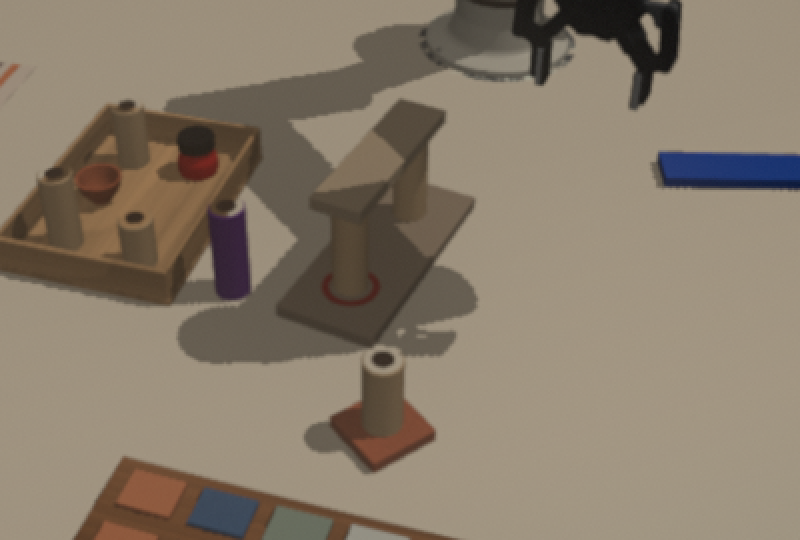

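The picture shows the strip lying across both props at (380,155), with the new prop in the ring at (350,285) and everything else where it was. The top camera puts the strip at (503.9, -7.5), -8.3°, against the shelf centre at (503.8, -6.7), -8.2°. The arm is clear, so I'll hand in.

```bash
python3 -c "
from bench import arm
print(arm.job_done())"
```

```text
the job is handed in; nothing more can be done
None
```

The job is handed in: prop_110 stands upright in the red ring, about 2.4 mm off its centre, and the strip lies level across both props, within 1 mm of the shelf centre, after about 17 s of robot time.

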